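Hang the lift-off door back on the tool cabinet

ROBOT

A 6-joint arm with a two-finger parallel gripper is mounted at the origin on the work surface. World frame = base frame: x ahead of the robot, y to its left, z up, the work surface at z = 0. Lengths are in mm, angles in rad, forces in N, time in s.
With the tool pointing down it reaches from about 350 to 775 mm from the base axis. Payload 7.3 kg.
Tool frame: the origin (TCP) lies at the very end of the fingers, on their centre line; the grasp point (between the pads) lies bot.grip_point_offset behind it (bot.grip_point_offset is the distance from the TCP to the grasp point, in mm); z points along the fingers, y is the line along which they close (so a half turn about z gives the same grasp; the last joint's range is limited). The gripper opens to 92 mm and grips with 3 to 60 N. Pads are 19 mm wide; open, the fingers measure 130 mm over their backs; the gripper's body (75 mm by 190 mm) begins 47 mm behind the grasp point.
Start: joints at [1.051, 0.342, 1.524, -0, 1.275, -0.146], TCP at [191.694, 488.772, 226.741] pointing down, gripper open.
Joint ranges: [-2.53, 2.53], [-0.77, 2.02], [0.04, 2.7], [-1, 4.14], [0.28, 2.66], [-3.11, 3.11]. Speed limits (rad/s): [2.57, 2.57, 3.14, 3.14, 3.14, 3.14].

INTERFACE

Orientations are given as [roll, pitch, yaw] about the fixed x, y, z axes, in that order (R = Rz(yaw) Ry(pitch) Rx(roll)).
In Python, from plant import bot gives the robot as it stands. The module is installed in compiled form; this text tells all that it offers.
- The arm moves only by the tool carry_out, never from a script. Its argument "plan" is a list of rows, each an object of numbers: "tx", "ty", "tz": the shift along the world's x, y, z in mm; "rx", "ry", "rz": the turn, a rotation vector about the world's x, y, z in rad. A call has 1 to 12 rows; each row shifts and turns the commanded pose from where the row before left it; what a row does not reach is not made up. A row lasts 1/10 s, in which the tool goes at most 50 mm and 8.59 degrees, less where a joint would pass 70% of its speed; a pose out of reach is approached as far as the arm can. A call with a gripper value outside its range is refused whole. "gripper" is the closure, from 0 (fully open) to 1 (shut), set as the call begins (left out, the last holds). The fingers move at their own pace and stop on an object; the grip force is fixed at half the most. Time passes only in rows, so rows that do not move let the fingers close. It gives the time, the measured TCP pose, the force, the opening and the grip force at its end, in the units of the state.
- bot.get_obs(): the state, without advancing time (a new reading comes with each control period).
- bot.capture(name): name is "scene" or "top" or "wrist"; returns the picture (384x512x3 uint8, red, green, blue); there is no depth.
- bot.camera_model(name): a dict with "camera_matrix" (3x3 intrinsics, pixels), "dist" ([k1, k2, p1, p2, k3] as OpenCV has them; the pictures are not rectified), "R" (3x3) and "t" (3): a world point X has camera coordinates R X + t. Camera axes: x right, y down, z forward; pixel columns grow to the right and rows downward; lengths in mm; the calibration is good to about 2 mm. A picture is of the moment at which its call begins: read the wrist's pose just before it. camera_model takes no time and is no camera call; for the wrist camera it gives the pose at the moment of the call.
- bot.close_job(): hands the job in; it is judged then, once.
The state is a dict: "time": time; "joint_positions": joint angles; "dq": joint speeds; "tau": joint torques, N m; "tool_pos": TCP position; "tcp_rot": TCP orientation; "contact_force": force on the tool from outside, world axes, zero at the start; "moment": the same for the moment, N m; "grip_width": finger opening in mm; "finger_force": force on a finger pad.
Only numpy, scipy, OpenCV 4.12 (cv2) and the standard library are available. Lean on these libraries where they do the work, as an engineer would, in place of code of your own. Each camera call takes 0.05 s, during which the arm holds its last target. There are 200 camera calls.

TASK

Take the loose wooden door out of its rack, lower both its knuckles together onto the cabinet's two pintle pins with the door standing open until it sits fully home, then swing it shut and let go. The hinge strip was only roughly adjusted, so feel for the pins and go gently: never force the door, drop it or push hard on the cabinet. Leave the other things on the bench where they are.

Things in the scene. Friction and masses are not known exactly. Their poses are not given: they have to be found in the camera images.
- door: Lift-off door: upright wooden panel 175 wide, 165 high, 14 mm thick, about 0.32 kg, balancing near its middle. Origin: centre of its underside; x along the width towards the hinge edge, y out of the outer face, z up. Two steel knuckles, one above the other, stand beyond the hinge edge (axis at x 97.5, y 0 mm), strapped to the outer face from x = 51 mm on by 3 mm steel.
- knuckle_low (a point): Centre of the lower mouth of the lower knuckle (x 97.5, y 0, z 15 mm on the door). A knuckle is an upright tube 20 mm long, bore 10.6 mm, outside 17 mm, open at both ends
- knuckle_up (a point): Centre of the lower mouth of the upper knuckle, the same tube (x 97.5, y 0, z 130 mm on the door)
- top_edge (a point): Middle of the door's top edge (x 0, y 0, z 165 mm on the door); bare, can be pinched across its 14 mm
- knob (a point): Front of the door's round knob, 22 mm across, standing 27 mm out from the panel's middle plane, at x -60, z 75 mm on the door
- cabinet: Small plywood bench cabinet, fixed, 130 deep, 170 wide, 214 mm high, open at the front. Origin: centre of its underside; x from front to back, y to its hinge side, z up. Hung wide open, the door's x points along the cabinet's x, its underside at z 30 mm; it shuts by turning 90 degrees anticlockwise seen from above, x then along the cabinet's y. It turns freely and stays put; no latch.
- pins_by_design (a point): Where the upper pin's foot should be: x -78, y 100, z 160 mm on the cabinet; the lower one's at z 45. The steel hinge strip with both pins is screwed on through slots: the pins stand together, vertical and rigid, up to 10 mm off in the cabinet's y and 5 mm in x, unmeasured. Pins: 8 mm thick, 16 tall, tips chamfered 1 mm, on 16 mm round shoulders that carry the knuckles; brackets come from behind.
- top_board (a point): Middle of the lower front edge of the cabinet's top board (x -78, y 0, z 202 mm on the cabinet; the board is 12 mm thick, 170 wide). It reaches over the top of the shut door, 7 mm above it, so the door can be put on the pins only while open
- front_edge (a point): A point in the plane of the cabinet's front edges (x -65, y 0, z 30 mm on the cabinet). Shut, the door's back is 1 to 11 mm in front of this plane at the hinge and touches it or nearly so
- rack: Wooden rack, fixed, in which the door stands on edge at the start, x along x: base 150 x 90 x 12 mm, origin at the centre of its underside; four posts up to z 52 mm form a slot along x, 17.6 mm wide, on whose floor (z 12 mm) the door stands.
- can: Bystander: plain green drinks can, 66 mm across, 115 mm tall. Origin at its underside.
- glue: Bystander: small white glue bottle, 36 mm across, 100 mm tall. Origin at its underside.
- mallet: Bystander: round wooden carver's mallet standing on its 80 mm head, 205 mm tall. Origin at its underside.
- gouge_a: Bystander: carving gouge lying flat, about 220 mm long, 25 mm thick wooden handle.
- gouge_b: Bystander: a second gouge lying flat, same size.
- carving: Bystander: half-carved block of wood, 80 x 60 mm, 105 mm tall. Origin at its underside.
- offcut: Bystander: wood offcut lying flat, 90 x 35 x 22 mm. Origin at its underside.

How it is judged (in metres and radians):
On the way:
1. the door sits fully home on both pins, still open by at least 30 degrees (z of knuckle_low in the frame of cabinet between 0.041 and 0.049 m and x of knuckle_low in the frame of cabinet between -0.089 and -0.067 m and y of knuckle_low in the frame of cabinet between 0.085 and 0.115 m and z of knuckle_up in the frame of cabinet between 0.156 and 0.164 m and x of knuckle_up in the frame of cabinet between -0.089 and -0.067 m and y of knuckle_up in the frame of cabinet between 0.085 and 0.115 m and angle between door's own z axis and vertical below 0.07 rad and angle between the x axis of door and the y axis of cabinet, either way round above 0.52 rad), for 0.3 s.
At the end, for the whole second after the job is handed in: The door hangs on both pins with both knuckles down on their shoulders (within 4 mm in height, upright within 4 degrees), shut within 5.7 degrees of parallel to the cabinet's front, released and at rest (z of knuckle_low in the frame of cabinet between 0.041 and 0.049 m and x of knuckle_low in the frame of cabinet between -0.089 and -0.067 m and y of knuckle_low in the frame of cabinet between 0.085 and 0.115 m and z of knuckle_up in the frame of cabinet between 0.156 and 0.164 m and x of knuckle_up in the frame of cabinet between -0.089 and -0.067 m and y of knuckle_up in the frame of cabinet between 0.085 and 0.115 m and angle between door's own z axis and vertical below 0.07 rad and angle between the x axis of door and the y axis of cabinet, either way round below 0.1 rad and y of door in the frame of cabinet below 0.04 m and linear speed of door below 0.01 m/s and angular speed of door below 0.05 rad/s and contact force between door and the fingers below 0.1 N); the robot touches nothing.
It fails at once if the door is forced: more than 25 N between door and cabinet while the fingers are on the door (contact force between door and cabinet above 25 N and contact force between door and the fingers above 0.5 N).
It fails at once if the door is dropped onto the cabinet: more than 45 N between them (contact force between door and cabinet above 45 N).
It fails at once if the robot pushes on the cabinet itself with more than 25 N (contact force between the arm and cabinet above 25 N).
It fails at once if a bystander is moved by more than 30 mm (distance of any of can, glue, mallet, gouge_a, gouge_b, carving, offcut from where it was at the start of the episode above 0.03 m).
It also fails if it takes over 72 s, if anything falls off the work surface, if the arm or the gripper's body presses on something with over 40 N, if the wrist force passes 120 N, or if a joint passes its speed limit or range.

## Working session

There is one attempt and no reset: what is moved stays moved. The work goes in short steps, Python scripts to look and compute and a tool call to move; the robot and the scene stay as the last step left them, time stands still between calls to the robot, and variables do not carry over. Pictures are saved under pics/ and viewed, at most 13 in all, crops included, and the job is handed in when it is done.

Besides the shell and the picture viewer there is one more tool, called after "Emit:" as name([rows], argument=value, ...), one row to a line, values as JSON. carry_out: Moves the arm, as the interface text tells. Its arguments: {"type":"object","properties":{"plan":{"type":"array"},"gripper":{"type":"number"}},"required":["plan"]}

```bash
mkdir -p pics
cat > h.py <<'E'
import numpy as np, cv2
from plant import bot
def ray(cm,uv):
    p=cv2.undistortPoints(np.array([[uv]],float),np.array(cm["camera_matrix"]),np.array(cm["dist"]))[0,0]
    R=np.array(cm["R"]);t=np.array(cm["t"])
    return -R.T@t, R.T@np.array([p[0],p[1],1.])
def onz(cm,uv,z):
    c,d=ray(cm,uv); return c+d*(z-c[2])/d[2]
def proj(cm,X):
    R=np.array(cm["R"]);t=np.array(cm["t"])
    return cv2.projectPoints(np.atleast_2d(np.array(X,float)),cv2.Rodrigues(R)[0],t,np.array(cm["camera_matrix"]),np.array(cm["dist"]))[0][:,0]
def save(n,f):
    im=bot.capture(n); cv2.imwrite(f,im[:,:,::-1]); return im
E
python3 - <<'E'
from h import *
for n in("top","scene"):
    save(n,f"pics/{n}0.png"); cm=bot.camera_model(n); c,_=ray(cm,(256,192)); print(n,c,np.array(cm["camera_matrix"]).round(1).tolist(),onz(cm,(256,192),0))
print(bot.get_obs(),bot.grip_point_offset)
E
```

```text
top [ 363.46659181   22.9311251  1144.34678557] [[394.6, 0.0, 256.7], [0.0, 394.6, 191.5], [0.0, 0.0, 1.0]] [615.14906761  22.37470255   0.        ]
scene [1076.37735157  131.91409994  866.67722628] [[350.8, 0.0, 254.4], [0.0, 350.8, 189.8], [0.0, 0.0, 1.0]] [ 4.58998331e+02 -4.70579074e+00 -1.13686838e-13]
{'time': 0.1, 'joint_positions': array([ 1.05098099e+00,  3.42666522e-01,  1.52487288e+00,  3.83562777e-06,
        1.27540455e+00, -1.46008485e-01]), 'dq': array([-0.00133659, -0.00126509, -0.00010188,  0.0010136 , -0.00075307,
       -0.00279756]), 'tau': array([ 1.06602889e-03, -4.32001162e+01, -2.44694710e+01,  7.18010450e-02,
        5.25571348e-02, -6.82451787e-05]), 'tool_pos': array([191.52074272, 488.45258999, 226.12443152]), 'tcp_rot': array([-3.14025626e+00, -2.00230851e-04,  2.76778455e+00]), 'contact_force': array([-0.28108031,  0.4090974 , -0.51559693]), 'moment': array([-0.04591765, -0.00586194,  0.00338914]), 'finger_force': 0.0, 'grip_width': 91.97501399322506} 18.8
```

View pics/top0.png

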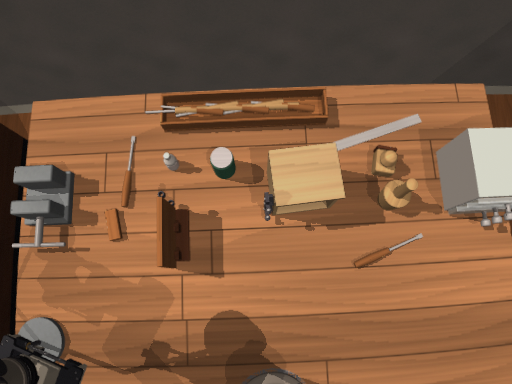

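View pics/scene0.png

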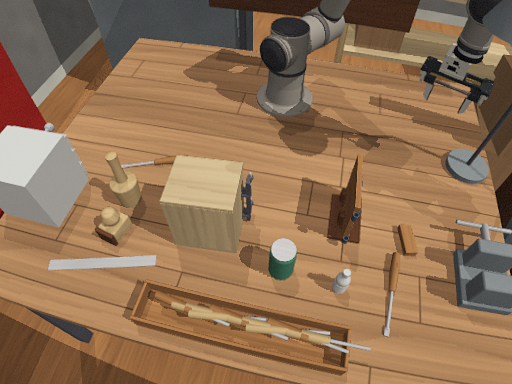

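Run:
```python
import cv2
im=cv2.imread('pics/top0.png')
a=cv2.resize(im[180:280,140:215],None,fx=5.3,fy=5.3,interpolation=cv2.INTER_CUBIC)
b=cv2.resize(im[130:230,255:355],None,fx=4,fy=4,interpolation=cv2.INTER_CUBIC)
import numpy as np
c=np.zeros((530,800,3),np.uint8); c[:a.shape[0],:a.shape[1]]=a; c[:400,398:798]=b; cv2.imwrite('pics/c1.png',c)
im=cv2.imread('pics/scene0.png')
a=cv2.resize(im[150:255,155:365],None,fx=3.8,fy=3.8,interpolation=cv2.INTER_CUBIC)
cv2.imwrite('pics/c2.png',a)
```

```text
(no output)
```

View pics/c1.png

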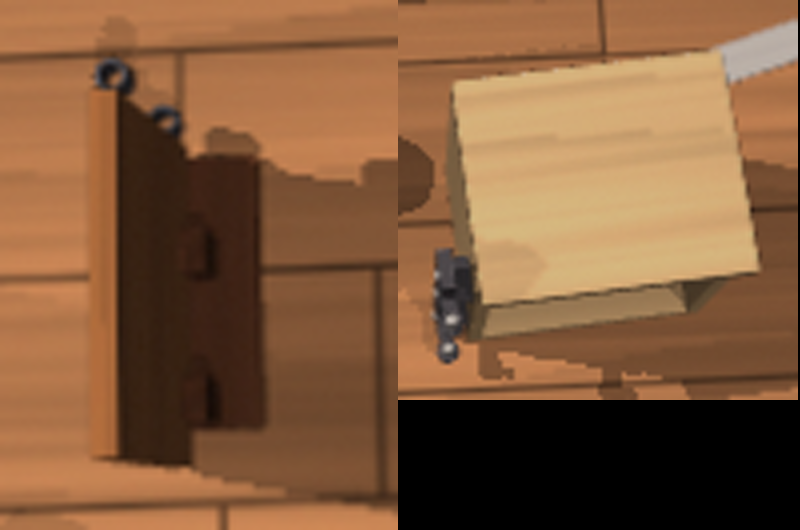

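View pics/c2.png

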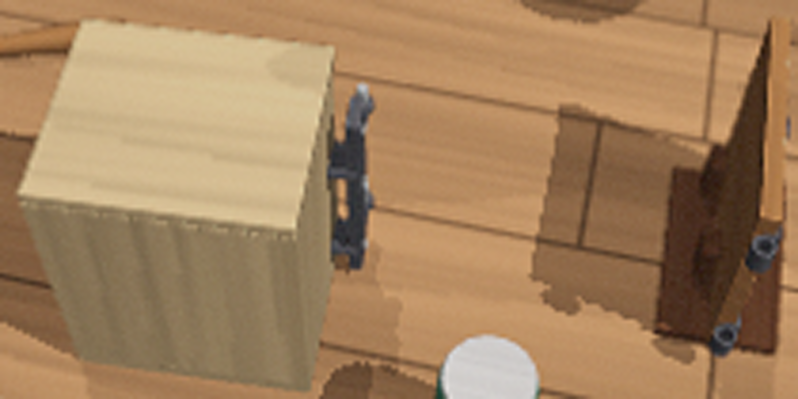

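Run:
```python
from h import *
cm=bot.camera_model("top"); cs=bot.camera_model("scene")
a=lambda x,y:(x/5.3+140-.5,y/5.3+180-.5)
b=lambda x,y:((x-398)/4+255-.5,y/4+130-.5)
s=lambda x,y:(x/3.8+155-.5,y/3.8+150-.5)
print("door"); D=[onz(cm,a(*p),177) for p in((91,88),(120,90),(121,458),(91,458))]
for p in D: print(p.round(1))
print("kn up",onz(cm,a(116,78),162).round(1),"low",onz(cm,a(167,120),47).round(1))
print("scene kn up",onz(cs,s(765,246),162).round(1),"low",onz(cs,s(725,335),47).round(1))
C=[onz(cm,b(*p),214) for p in((453,82),(722,50),(760,270),(480,306))]
for p in C: print(p.round(1))
S=[onz(cs,s(*p),214) for p in((297,230),(22,197),(85,20),(334,46))]
print("scene BL,BR,FR,FL"); 
for p in S: print(p.round(1))
for K in (C,S):
    K=np.array(K);ctr=K.mean(0)[:2]; ax=(K[0]-K[3]+K[1]-K[2])[:2]; ay=(K[0]-K[1]+K[3]-K[2])[:2]
    print(ctr,np.linalg.norm(ax)/2,np.linalg.norm(ay)/2,np.arctan2(ax[1],ax[0]),np.arctan2(-ay[0],ay[1]))
print("pin up",onz(cm,b(453,319),176).round(1),"pin low",onz(cm,b(448,352),61).round(1))
print("scene pin up",onz(cs,s(362,90),176).round(1))
ths=np.arctan2(-(np.array(C[0])-C[1])[0],(np.array(C[0])-C[1])[1])
```

```text
door
[576.3 273.7 177. ]
[574.8 259.7 177. ]
[401.5 258.3 177. ]
[402.  272.3 177. ]
kn up [584.1 265.4 162. ] low [585.6 265.7  47. ]
scene kn up [584.  268.9 162. ] low [584.8 268.1  47. ]
[673.1 -12.2 214. ]
[ 687.3 -181.   214. ]
[ 546.5 -192.   214. ]
[531.8 -21.6 214. ]
scene BL,BR,FR,FL
[671.6 -10.3 214. ]
[ 686.9 -176.9  214. ]
[ 544.1 -190.5  214. ]
[528.9 -24.4 214. ]
[ 609.69337951 -101.68100068] 141.4030359888139 170.21830745266482 0.07214806698449121 0.08482156367451557
[ 607.87847627 -100.52346501] 143.43316848074542 167.10075092456844 0.096583646221033 0.09171970454612907
pin up [531.2  -6.2 176. ] pin low [528.1  -5.1  61. ]
scene pin up [530.4  -5.6 176. ]
```

Emit:
carry_out([
  {"tx": 25,"ty": -18.5,"rz": 0.0315},
  {"tx": 25,"ty": -18.5,"rz": 0.0315},
  {"tx": 25,"ty": -18.5,"rz": 0.0315},
  {"tx": 25,"ty": -18.5,"rz": 0.0315},
  {"tx": 25,"ty": -18.5,"rz": 0.0315},
  {"tx": 25,"ty": -18.5,"rz": 0.0315},
  {"tx": 25,"ty": -18.5,"rz": 0.0315},
  {"tx": 25,"ty": -18.5,"rz": 0.0315},
  {"tx": 25,"ty": -18.5,"rz": 0.0315},
  {"tx": 25,"ty": -18.5,"rz": 0.0315},
  {"tx": 25,"ty": -18.5,"rz": 0.0315},
  {"tx": 22,"ty": -18.5,"rz": 0.0315},
])

```text
invalid input at $.plan[0]: expected keys tx, ty, tz, rx, ry, rz
```

Emit:
carry_out([
  {},
  {},
  {},
])

```text
invalid input at $.plan[0]: expected keys tx, ty, tz, rx, ry, rz
```

Run:
```python
from h import *
cm=bot.camera_model("wrist"); save("wrist","pics/w1.png")
o=bot.get_obs(); print(o["tool_pos"],o["tcp_rot"],o["contact_force"]); print(ray(cm,(256,192)))
print(proj(cm,[[576,266,177],[401,266,177],[488.7,273.2,177],[488.7,259,177]]))
```

```text
[191.53624194 488.48795757 226.21520159] [-3.14043435e+00 -1.71866892e-04  2.76780801e+00] [-0.34316125  0.73838057  1.48223723]
(array([129.46296873, 513.33005505, 383.30045193]), array([ 0.23390273, -0.08100749, -0.96894775]))
[[196.18376516 563.85635888]
 [125.06871623 466.79131294]
 [169.03192765 517.70845589]
 [157.49552145 520.58061211]]
```

View pics/w1.png

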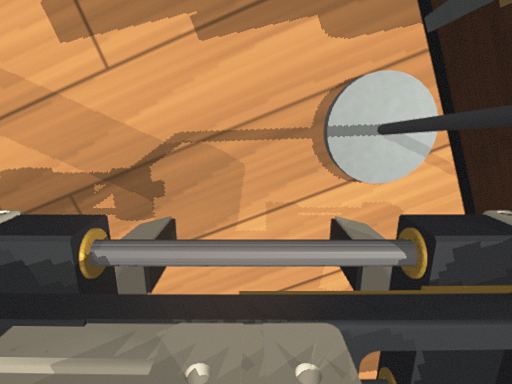

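Emit:
carry_out([
  {"tx": 25,"ty": -18.5,"tz": 0,"rx": 0,"ry": 0,"rz": 0.0315},
  {"tx": 25,"ty": -18.5,"tz": 0,"rx": 0,"ry": 0,"rz": 0.0315},
  {"tx": 25,"ty": -18.5,"tz": 0,"rx": 0,"ry": 0,"rz": 0.0315},
  {"tx": 25,"ty": -18.5,"tz": 0,"rx": 0,"ry": 0,"rz": 0.0315},
  {"tx": 25,"ty": -18.5,"tz": 0,"rx": 0,"ry": 0,"rz": 0.0315},
  {"tx": 25,"ty": -18.5,"tz": 0,"rx": 0,"ry": 0,"rz": 0.0315},
  {"tx": 25,"ty": -18.5,"tz": 0,"rx": 0,"ry": 0,"rz": 0.0315},
  {"tx": 25,"ty": -18.5,"tz": 0,"rx": 0,"ry": 0,"rz": 0.0315},
  {"tx": 25,"ty": -18.5,"tz": 0,"rx": 0,"ry": 0,"rz": 0.0315},
  {"tx": 25,"ty": -18.5,"tz": 0,"rx": 0,"ry": 0,"rz": 0.0315},
  {"tx": 25,"ty": -18.5,"tz": 0,"rx": 0,"ry": 0,"rz": 0.0315},
  {"tx": 22,"ty": -18.5,"tz": 0,"rx": 0,"ry": 0,"rz": 0.0315},
])

```text
time: 1.35
tool_pos: [489.7, 265.8, 226.4]
tcp_rot: [-3.142, -0.0, -3.136]
contact_force: [-0.5, -0.7, -0.1]
grip_width: 92.0
finger_force: 0.0
```

Emit:
carry_out([
  {"tx": 0,"ty": 0,"tz": 0,"rx": 0,"ry": 0,"rz": 0},
  {"tx": 0,"ty": 0,"tz": 0,"rx": 0,"ry": 0,"rz": 0},
])

```text
time: 1.55
tool_pos: [488.6, 266.4, 226.2]
tcp_rot: [3.142, -0.001, -3.139]
contact_force: [0.1, 0.7, 0.5]
grip_width: 91.9
finger_force: 0.0
```

Run:
```python
from h import *
cm=bot.camera_model("wrist"); save("wrist","pics/w2.png")
o=bot.get_obs(); print(o["tool_pos"],o["tcp_rot"],o["contact_force"],o["time"]); print(ray(cm,(256,192)))
print(proj(cm,[[576,266,177],[401,266,177],[488.7,273.2,177],[488.7,259,177]]))
```

```text
[488.12116418 266.9550765  226.41402263] [ 3.14148228e+00 -1.10532478e-03 -3.13802398e+00] [-0.03739491  0.21309666 -0.10720536] 1.6
(array([422.07456985, 266.89992644, 383.48329509]), array([ 0.24625151,  0.01205402, -0.96919933]))
[[251.26079961 308.78812072]
 [251.50618646  88.66183268]
 [260.78923736 209.97242948]
 [242.20753615 209.93238001]]
```

View pics/w2.png

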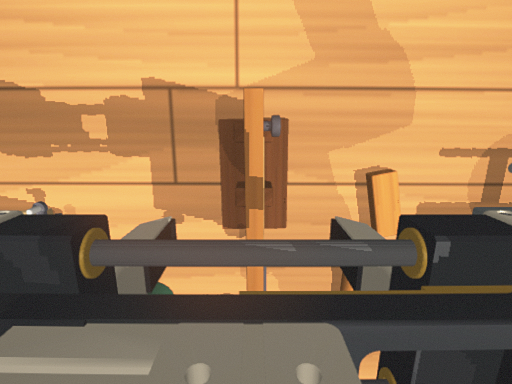

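Run:
```python
from h import *
im=cv2.imread('pics/w2.png'); cm=bot.camera_model("wrist")
g=cv2.cvtColor(im,cv2.COLOR_BGR2GRAY).astype(float)
for r in (95,105,125,140,160,210,222): 
    p=g[r-2:r+3,235:275].mean(0); d=np.diff(p); i=np.argsort(-abs(d))[:3]
    print(r,[(235.5+k,round(d[k])) for k in i],[onz(cm,(235.5+k,r),177)[:2].round(1).tolist() for k in i])
print(g[80:96,254].round(), onz(cm,(254,88),177))
```

```text
95 [(np.float64(242.5), -41), (np.float64(263.5), 14), (np.float64(244.5), 12)] [[404.7, 260.2], [404.7, 274.8], [404.7, 261.6]]
105 [(np.float64(243.5), 25), (np.float64(244.5), 19), (np.float64(242.5), -16)] [[411.4, 260.9], [411.4, 261.6], [411.4, 260.2]]
125 [(np.float64(243.5), 47), (np.float64(262.5), -40), (np.float64(244.5), 36)] [[425.0, 260.8], [425.0, 274.3], [425.0, 261.5]]
140 [(np.float64(263.5), -54), (np.float64(264.5), -41), (np.float64(248.5), 41)] [[435.5, 275.1], [435.5, 275.9], [435.5, 264.3]]
160 [(np.float64(263.5), -52), (np.float64(248.5), 40), (np.float64(264.5), -37)] [[449.9, 275.3], [450.0, 264.3], [449.9, 276.1]]
210 [(np.float64(263.5), -40), (np.float64(248.5), 32), (np.float64(264.5), -26)] [[488.3, 275.8], [488.3, 264.3], [488.3, 276.6]]
222 [(np.float64(263.5), -47), (np.float64(248.5), 40), (np.float64(264.5), -29)] [[498.0, 275.9], [498.1, 264.3], [498.0, 276.7]]
[202. 199. 189. 182. 174. 161. 134. 110. 136. 160. 164. 161. 162. 164.
 162. 164.] [400.08747819 268.14440545 177.        ]
```

Emit:
carry_out([
  {"tx": 0,"ty": 1,"tz": -16,"rx": 0,"ry": 0,"rz": 0.005},
  {"tx": 0,"ty": 0,"tz": -15,"rx": 0,"ry": 0,"rz": 0},
  {"tx": 0,"ty": 0,"tz": -15,"rx": 0,"ry": 0,"rz": 0},
  {"tx": 0,"ty": 0,"tz": -15,"rx": 0,"ry": 0,"rz": 0},
  {"tx": 0,"ty": 0,"tz": -15,"rx": 0,"ry": 0,"rz": 0},
  {"tx": 0,"ty": 0,"tz": -10,"rx": 0,"ry": 0,"rz": 0},
  {"tx": 0,"ty": 0,"tz": 0,"rx": 0,"ry": 0,"rz": 0},
  {"tx": 0,"ty": 0,"tz": 0,"rx": 0,"ry": 0,"rz": 0},
  {"tx": 0,"ty": 0,"tz": 0,"rx": 0,"ry": 0,"rz": 0},
])

```text
time: 2.5
tool_pos: [489.0, 268.1, 141.6]
tcp_rot: [3.141, 0.001, -3.132]
contact_force: [-1.0, -0.6, 0.3]
grip_width: 91.8
finger_force: 0.0
```

Emit:
carry_out([
  {"tx": 0,"ty": 0,"tz": 0,"rx": 0,"ry": 0,"rz": 0},
  {"tx": 0,"ty": 0,"tz": 0,"rx": 0,"ry": 0,"rz": 0},
  {"tx": 0,"ty": 0,"tz": 0,"rx": 0,"ry": 0,"rz": 0},
  {"tx": 0,"ty": 0,"tz": 0,"rx": 0,"ry": 0,"rz": 0},
  {"tx": 0,"ty": 0,"tz": 0,"rx": 0,"ry": 0,"rz": 0},
  {"tx": 0,"ty": 0,"tz": 0,"rx": 0,"ry": 0,"rz": 0},
  {"tx": 0,"ty": 0,"tz": 0,"rx": 0,"ry": 0,"rz": 0},
  {"tx": 0,"ty": 0,"tz": 0,"rx": 0,"ry": 0,"rz": 0},
  {"tx": 0,"ty": 0,"tz": 0,"rx": 0,"ry": 0,"rz": 0},
  {"tx": 0,"ty": 0,"tz": 0,"rx": 0,"ry": 0,"rz": 0},
  {"tx": 0,"ty": 0,"tz": 0,"rx": 0,"ry": 0,"rz": 0},
  {"tx": 0,"ty": 0,"tz": 0,"rx": 0,"ry": 0,"rz": 0},
], gripper=1)

```text
time: 3.7
tool_pos: [488.7, 267.8, 140.7]
tcp_rot: [3.141, 0.0, -3.132]
contact_force: [-0.1, -0.2, -0.7]
grip_width: 13.9
finger_force: 30.0
```

Emit:
carry_out([
  {"tx": 0,"ty": 0,"tz": 3,"rx": 0,"ry": 0,"rz": 0},
  {"tx": 0,"ty": 0,"tz": 6,"rx": 0,"ry": 0,"rz": 0},
  {"tx": 0,"ty": 0,"tz": 10,"rx": 0,"ry": 0,"rz": 0},
  {"tx": 0,"ty": 0,"tz": 12,"rx": 0,"ry": 0,"rz": 0},
  {"tx": 0,"ty": 0,"tz": 12,"rx": 0,"ry": 0,"rz": 0},
  {"tx": 0,"ty": 0,"tz": 12,"rx": 0,"ry": 0,"rz": 0},
  {"tx": 0,"ty": 0,"tz": 8,"rx": 0,"ry": 0,"rz": 0},
  {"tx": 0,"ty": 0,"tz": 2,"rx": 0,"ry": 0,"rz": 0},
  {"tx": 0,"ty": 0,"tz": 0,"rx": 0,"ry": 0,"rz": 0},
])

```text
time: 4.6
tool_pos: [488.7, 267.8, 206.0]
tcp_rot: [3.141, 0.0, -3.132]
contact_force: [-0.0, -0.9, -2.3]
grip_width: 13.9
finger_force: 30.0
```

Emit:
carry_out([
  {"tx": -2,"ty": -8,"tz": 0,"rx": 0,"ry": 0,"rz": 0.0064},
  {"tx": -4,"ty": -16,"tz": 0,"rx": 0,"ry": 0,"rz": 0.0064},
  {"tx": -7,"ty": -25,"tz": 0,"rx": 0,"ry": 0,"rz": 0.0064},
  {"tx": -8,"ty": -32,"tz": 0,"rx": 0,"ry": 0,"rz": 0.0064},
  {"tx": -9,"ty": -34,"tz": 0,"rx": 0,"ry": 0,"rz": 0.0064},
  {"tx": -9,"ty": -34,"tz": 0,"rx": 0,"ry": 0,"rz": 0.0064},
  {"tx": -9,"ty": -34,"tz": 0,"rx": 0,"ry": 0,"rz": 0.0064},
  {"tx": -9,"ty": -34,"tz": 0,"rx": 0,"ry": 0,"rz": 0.0064},
  {"tx": -8,"ty": -30,"tz": 0,"rx": 0,"ry": 0,"rz": 0.0064},
  {"tx": -5,"ty": -20,"tz": 0,"rx": 0,"ry": 0,"rz": 0.0064},
  {"tx": -3,"ty": -11,"tz": 0,"rx": 0,"ry": 0,"rz": 0.0064},
  {"tx": -1,"ty": -4,"tz": 0,"rx": 0,"ry": 0,"rz": 0.0064},
])

```text
time: 5.8
tool_pos: [413.8, -15.4, 205.4]
tcp_rot: [3.141, -0.001, -3.057]
contact_force: [1.0, 0.7, -2.8]
grip_width: 14.1
finger_force: 30.0
```

Emit:
carry_out([
  {"tx": 0,"ty": 0,"tz": 0,"rx": 0,"ry": 0,"rz": 0},
  {"tx": 0,"ty": 0,"tz": 0,"rx": 0,"ry": 0,"rz": 0},
  {"tx": 0,"ty": 0,"tz": 0,"rx": 0,"ry": 0,"rz": 0},
])

```text
time: 6.1
tool_pos: [414.7, -13.7, 205.6]
tcp_rot: [3.141, -0.0, -3.055]
contact_force: [1.1, -0.0, -2.9]
grip_width: 14.0
finger_force: 30.0
```

Run:
```python
from h import *
a=save("top","pics/t2.png"); s=save("scene","pics/s2.png")
o=bot.get_obs(); print(o["tool_pos"],o["tcp_rot"],o["contact_force"])
cm=bot.camera_model("top"); cs=bot.camera_model("scene")
print(proj(cm,[[510,-6,200],[530,-6,176],[530,-6,61]]),proj(cs,[[510,-6,200],[530,-6,176],[530,-6,61]]))
A=cv2.resize(a[160:235,235:305],None,fx=5.7,fy=5.7,interpolation=cv2.INTER_CUBIC)
B=cv2.resize(s[155:225,220:290],None,fx=5.7,fy=5.7,interpolation=cv2.INTER_CUBIC)
c=np.zeros((430,800,3),np.uint8); c[:A.shape[0],:A.shape[1]]=A; c[:B.shape[0],400:400+B.shape[1]]=B; cv2.imwrite('pics/c3.png',c[:,:,::-1])
```

```text
[414.76492824 -13.70712685 205.67469125] [ 3.14139934e+00 -8.13094673e-05 -3.05459897e+00] [-0.43386275 -0.48728041 -1.95748106]
[[268.79505624 216.18513946]
 [268.18945253 209.73367261]
 [267.28829424 216.80874315]] [[251.44882038 161.01436871]
 [249.65930853 173.03831076]
 [249.99810012 199.01269439]]
```

View pics/c3.png

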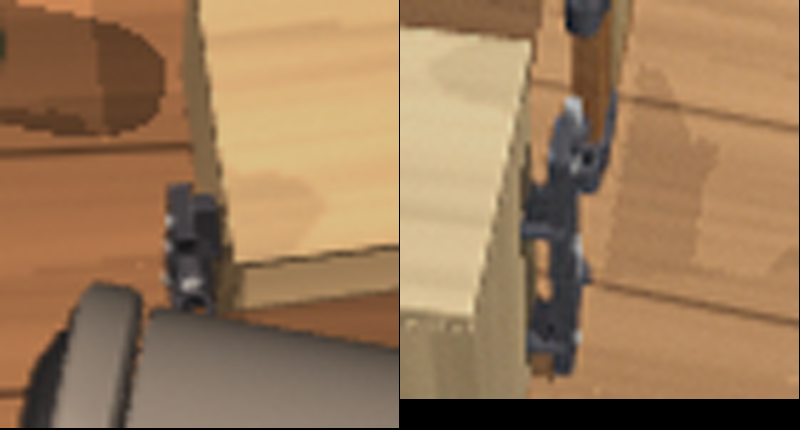

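Run:
```python
import cv2
s=cv2.imread('pics/s2.png')
cv2.imwrite('pics/c4.png',cv2.resize(s[140:200,225:285],None,fx=10,fy=10,interpolation=cv2.INTER_CUBIC))
```

```text
(no output)
```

View pics/c4.png

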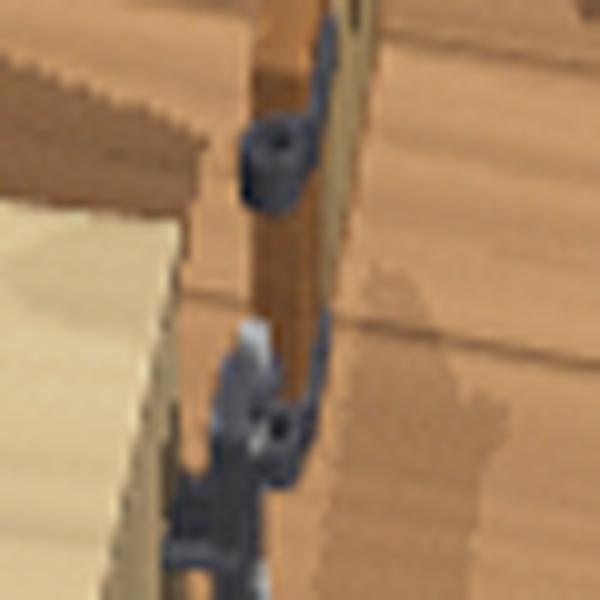

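Run:
```python
from h import *
cs=bot.camera_model("scene")
for n,uv,z in(("kup",(252.2,153.5),227),("klow",(252.5,182.3),112),("pin",(250.0,172.5),176)): print(n,onz(cs,uv,z).round(1))
```

```text
kup [508.7  -4.3 227. ]
klow [509.2  -3.6 112. ]
pin [528.1  -5.6 176. ]
```

Emit:
carry_out([
  {"tx": 3,"ty": -0.3,"tz": 0,"rx": 0,"ry": 0,"rz": 0},
  {"tx": 6,"ty": -0.3,"tz": 0,"rx": 0,"ry": 0,"rz": 0},
  {"tx": 6,"ty": -0.4,"tz": 0,"rx": 0,"ry": 0,"rz": 0},
  {"tx": 4.5,"ty": -0.3,"tz": 0,"rx": 0,"ry": 0,"rz": 0},
  {"tx": 0,"ty": 0,"tz": -5,"rx": 0,"ry": 0,"rz": 0},
  {"tx": 0,"ty": 0,"tz": -7,"rx": 0,"ry": 0,"rz": 0},
  {"tx": 0,"ty": 0,"tz": -7,"rx": 0,"ry": 0,"rz": 0},
  {"tx": 0,"ty": 0,"tz": -5,"rx": 0,"ry": 0,"rz": 0},
  {"tx": 0,"ty": 0,"tz": -3,"rx": 0,"ry": 0,"rz": 0},
  {"tx": 0,"ty": 0,"tz": 0,"rx": 0,"ry": 0,"rz": 0},
  {"tx": 0,"ty": 0,"tz": 0,"rx": 0,"ry": 0,"rz": 0},
])

```text
time: 7.3
tool_pos: [434.3, -15.6, 178.8]
tcp_rot: [3.142, 0.0, -3.056]
contact_force: [-0.4, -0.1, -3.8]
grip_width: 13.7
finger_force: 30.0
```

Run:
```python
from h import *
s=save("scene","pics/s3.png"); o=bot.get_obs(); print(o["tool_pos"],o["tcp_rot"],o["contact_force"],o["moment"])
cv2.imwrite('pics/c5.png',cv2.resize(s[145:205,225:285],None,fx=10,fy=10,interpolation=cv2.INTER_CUBIC)[:,:,::-1])
```

```text
[434.39331034 -15.57452072 178.96894472] [-3.14151532e+00  5.52166451e-04 -3.05559134e+00] [ 0.07968196  0.07773627 -2.16328455] [0.01215189 0.0637182  0.00616381]
```

View pics/c5.png

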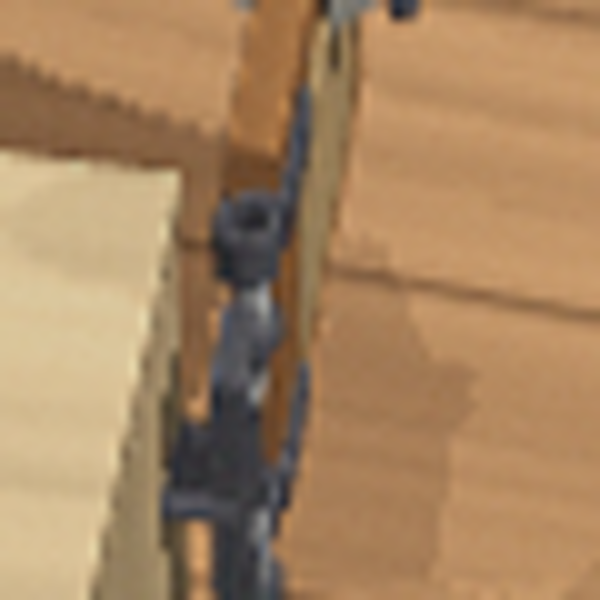

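Run:
```python
from h import *
cs=bot.camera_model("scene")
print(onz(cs,(249.7,165.8),200.3),onz(cs,(250.0,172.5),176))
```

```text
[526.61172189  -6.51091672 200.3       ] [528.08671262  -5.57181543 176.        ]
```

Emit:
carry_out([
  {"tx": 0,"ty": 0.5,"tz": -1.5,"rx": 0,"ry": 0,"rz": 0},
  {"tx": 0,"ty": 0,"tz": -1,"rx": 0,"ry": 0,"rz": 0},
  {"tx": 0,"ty": 0,"tz": -1,"rx": 0,"ry": 0,"rz": 0},
  {"tx": 0,"ty": 0,"tz": -1,"rx": 0,"ry": 0,"rz": 0},
  {"tx": 0,"ty": 0,"tz": 0,"rx": 0,"ry": 0,"rz": 0},
  {"tx": 0,"ty": 0,"tz": 0,"rx": 0,"ry": 0,"rz": 0},
])

```text
time: 7.95
tool_pos: [434.2, -15.0, 174.2]
tcp_rot: [3.142, -0.0, -3.056]
contact_force: [0.7, -0.1, -2.2]
grip_width: 13.6
finger_force: 30.0
```

Emit:
carry_out([
  {"tx": 0.7,"ty": 0.3,"tz": 0,"rx": 0,"ry": 0,"rz": 0},
  {"tx": 0,"ty": 0,"tz": -0.7,"rx": 0,"ry": 0,"rz": 0},
  {"tx": 0,"ty": 0,"tz": -0.7,"rx": 0,"ry": 0,"rz": 0},
  {"tx": 0,"ty": 0,"tz": -0.6,"rx": 0,"ry": 0,"rz": 0},
  {"tx": 0,"ty": 0,"tz": 0,"rx": 0,"ry": 0,"rz": 0},
  {"tx": 0,"ty": 0,"tz": 0,"rx": 0,"ry": 0,"rz": 0},
])

```text
time: 8.55
tool_pos: [434.9, -14.7, 172.2]
tcp_rot: [3.141, -0.0, -3.056]
contact_force: [0.1, -0.4, -2.6]
grip_width: 14.2
finger_force: 30.0
```

Emit:
carry_out([
  {"tx": 0,"ty": 0,"tz": -0.7,"rx": 0,"ry": 0,"rz": 0},
  {"tx": 0,"ty": 0,"tz": -0.7,"rx": 0,"ry": 0,"rz": 0},
  {"tx": 0,"ty": 0,"tz": -0.6,"rx": 0,"ry": 0,"rz": 0},
  {"tx": 0,"ty": 0,"tz": 0,"rx": 0,"ry": 0,"rz": 0},
  {"tx": 0,"ty": 0,"tz": 0,"rx": 0,"ry": 0,"rz": 0},
])

```text
time: 9.05
tool_pos: [434.9, -14.7, 170.2]
tcp_rot: [3.141, 0.0, -3.056]
contact_force: [0.1, -0.9, -2.4]
grip_width: 14.0
finger_force: 30.0
```

Emit:
carry_out([
  {"tx": 0,"ty": 0.8,"tz": 0,"rx": 0,"ry": 0,"rz": 0},
  {"tx": 0,"ty": 0.7,"tz": 0,"rx": 0,"ry": 0,"rz": 0},
  {"tx": 0,"ty": 0,"tz": 0,"rx": 0,"ry": 0,"rz": 0},
  {"tx": 0,"ty": 0,"tz": 0,"rx": 0,"ry": 0,"rz": 0},
])

```text
time: 9.45
tool_pos: [434.9, -13.2, 170.3]
tcp_rot: [3.141, 0.0, -3.056]
contact_force: [-0.8, -0.3, -3.1]
grip_width: 13.9
finger_force: 30.0
```

Emit:
carry_out([
  {"tx": 0,"ty": -1,"tz": 0,"rx": 0,"ry": 0,"rz": 0},
  {"tx": 0,"ty": -1,"tz": 0,"rx": 0,"ry": 0,"rz": 0},
  {"tx": 0,"ty": -1,"tz": 0,"rx": 0,"ry": 0,"rz": 0},
  {"tx": 0,"ty": 0,"tz": 0,"rx": 0,"ry": 0,"rz": 0},
  {"tx": 0,"ty": 0,"tz": 0,"rx": 0,"ry": 0,"rz": 0},
])

```text
time: 9.95
tool_pos: [434.9, -16.0, 170.2]
tcp_rot: [3.141, -0.0, -3.055]
contact_force: [-0.9, 2.9, -2.4]
grip_width: 13.8
finger_force: 30.0
```

Emit:
carry_out([
  {"tx": 0,"ty": 1,"tz": 0,"rx": 0,"ry": 0,"rz": 0},
  {"tx": 0.8,"ty": 0.8,"tz": 0,"rx": 0,"ry": 0,"rz": 0},
  {"tx": 0.7,"ty": 0,"tz": 0,"rx": 0,"ry": 0,"rz": 0},
  {"tx": 0,"ty": 0,"tz": 0,"rx": 0,"ry": 0,"rz": 0},
  {"tx": 0,"ty": 0,"tz": 0,"rx": 0,"ry": 0,"rz": 0},
])

```text
time: 10.45
tool_pos: [435.9, -14.5, 170.1]
tcp_rot: [3.141, -0.001, -3.056]
contact_force: [-3.6, -0.2, -0.6]
grip_width: 13.7
finger_force: 30.0
```

Emit:
carry_out([
  {"tx": -1,"ty": 0,"tz": 0,"rx": 0,"ry": 0,"rz": 0},
  {"tx": -1,"ty": 0,"tz": 0,"rx": 0,"ry": 0,"rz": 0},
  {"tx": -1,"ty": 0,"tz": 0,"rx": 0,"ry": 0,"rz": 0},
  {"tx": 0,"ty": 0,"tz": 0,"rx": 0,"ry": 0,"rz": 0},
  {"tx": 0,"ty": 0,"tz": 0,"rx": 0,"ry": 0,"rz": 0},
])

```text
time: 10.95
tool_pos: [433.6, -14.5, 170.3]
tcp_rot: [3.142, 0.0, -3.056]
contact_force: [-0.2, -0.6, -1.7]
grip_width: 13.8
finger_force: 30.0
```

Emit:
carry_out([
  {"tx": 1,"ty": 0,"tz": 0,"rx": 0,"ry": 0,"rz": 0},
  {"tx": 0,"ty": 0,"tz": -1,"rx": 0,"ry": 0,"rz": 0},
  {"tx": 0,"ty": 0,"tz": -1,"rx": 0,"ry": 0,"rz": 0},
  {"tx": 0,"ty": 0,"tz": -1,"rx": 0,"ry": 0,"rz": 0},
  {"tx": 0,"ty": 0,"tz": -1,"rx": 0,"ry": 0,"rz": 0},
  {"tx": 0,"ty": 0,"tz": -1,"rx": 0,"ry": 0,"rz": 0},
  {"tx": 0,"ty": 0,"tz": 0,"rx": 0,"ry": 0,"rz": 0},
])

```text
time: 11.65
tool_pos: [434.3, -14.4, 165.1]
tcp_rot: [3.141, -0.0, -3.056]
contact_force: [0.3, 0.8, -2.1]
grip_width: 14.0
finger_force: 30.0
```

Emit:
carry_out([
  {"tx": 0,"ty": 0,"tz": -1,"rx": 0,"ry": 0,"rz": 0},
  {"tx": 0,"ty": 0,"tz": -1,"rx": 0,"ry": 0,"rz": 0},
  {"tx": 0,"ty": 0,"tz": -1,"rx": 0,"ry": 0,"rz": 0},
  {"tx": 0,"ty": 0,"tz": -1,"rx": 0,"ry": 0,"rz": 0},
  {"tx": 0,"ty": 0,"tz": 0,"rx": 0,"ry": 0,"rz": 0},
  {"tx": 0,"ty": 0,"tz": 0,"rx": 0,"ry": 0,"rz": 0},
])

```text
time: 12.25
tool_pos: [434.4, -14.4, 161.2]
tcp_rot: [3.142, -0.0, -3.056]
contact_force: [1.2, 0.6, -3.0]
grip_width: 13.9
finger_force: 30.0
```

Emit:
carry_out([
  {"tx": 0,"ty": 0,"tz": -0.7,"rx": 0,"ry": 0,"rz": 0},
  {"tx": 0,"ty": 0,"tz": -0.7,"rx": 0,"ry": 0,"rz": 0},
  {"tx": 0,"ty": 0,"tz": -0.6,"rx": 0,"ry": 0,"rz": 0},
  {"tx": 0,"ty": 0,"tz": 0,"rx": 0,"ry": 0,"rz": 0},
  {"tx": 0,"ty": 0,"tz": 0,"rx": 0,"ry": 0,"rz": 0},
])

```text
time: 12.75
tool_pos: [434.4, -14.4, 159.2]
tcp_rot: [3.142, -0.0, -3.056]
contact_force: [0.4, -0.1, -3.2]
grip_width: 13.9
finger_force: 30.0
```

Emit:
carry_out([
  {"tx": 0,"ty": 0,"tz": -0.4,"rx": 0,"ry": 0,"rz": 0},
  {"tx": 0,"ty": 0,"tz": -0.4,"rx": 0,"ry": 0,"rz": 0},
  {"tx": 0,"ty": 0,"tz": 0,"rx": 0,"ry": 0,"rz": 0},
  {"tx": 0,"ty": 0,"tz": 0,"rx": 0,"ry": 0,"rz": 0},
])

```text
time: 13.15
tool_pos: [434.5, -14.4, 158.6]
tcp_rot: [3.142, 0.0, -3.056]
contact_force: [-1.0, 0.7, -0.6]
grip_width: 13.9
finger_force: 30.0
```

Emit:
carry_out([
  {"tx": 0,"ty": 0,"tz": -0.4,"rx": 0,"ry": 0,"rz": 0},
  {"tx": 0,"ty": 0,"tz": 0,"rx": 0,"ry": 0,"rz": 0},
  {"tx": 0,"ty": 0,"tz": 0,"rx": 0,"ry": 0,"rz": 0},
])

```text
time: 13.45
tool_pos: [434.5, -14.5, 158.3]
tcp_rot: [-3.141, 0.0, -3.056]
contact_force: [-3.1, 0.7, 3.8]
grip_width: 14.0
finger_force: 30.0
```

Emit:
carry_out([
  {"tx": 0,"ty": 0,"tz": 0,"rx": 0,"ry": 0,"rz": 0},
  {"tx": 0,"ty": 0,"tz": 0,"rx": 0,"ry": 0,"rz": 0},
  {"tx": 0,"ty": 0,"tz": 0,"rx": 0,"ry": 0,"rz": 0},
  {"tx": 0,"ty": 0,"tz": 0,"rx": 0,"ry": 0,"rz": 0},
  {"tx": 0,"ty": 0,"tz": 0,"rx": 0,"ry": 0,"rz": 0},
  {"tx": 0,"ty": 0,"tz": 0,"rx": 0,"ry": 0,"rz": 0},
  {"tx": 0,"ty": 0,"tz": 0,"rx": 0,"ry": 0,"rz": 0},
  {"tx": 0,"ty": 0,"tz": 0,"rx": 0,"ry": 0,"rz": 0},
  {"tx": 0,"ty": 0,"tz": 0,"rx": 0,"ry": 0,"rz": 0},
  {"tx": 0,"ty": 0,"tz": 0,"rx": 0,"ry": 0,"rz": 0},
], gripper=0)

```text
time: 14.45
tool_pos: [434.4, -14.4, 158.1]
tcp_rot: [3.141, 0.0, -3.056]
contact_force: [0.3, -0.6, -0.1]
grip_width: 88.9
finger_force: 0.0
```

Run:
```python
from h import *
s=save("scene","pics/s4.png"); w=save("wrist","pics/w4.png"); o=bot.get_obs(); print(o["tool_pos"],o["contact_force"],o["grip_width"])
A=cv2.resize(s[130:210,200:290],None,fx=5.5,fy=5.5,interpolation=cv2.INTER_CUBIC)
c=np.zeros((440,800,3),np.uint8); c[:,:495]=A; c[:228,496:800]=cv2.resize(w,(304,228)); cv2.imwrite('pics/c6.png',c[:,:,::-1])
```

```text
[434.38708192 -14.41684759 158.04784931] [-0.00297993  0.02286471  0.64270171] 91.1190042700069
```

View pics/c6.png

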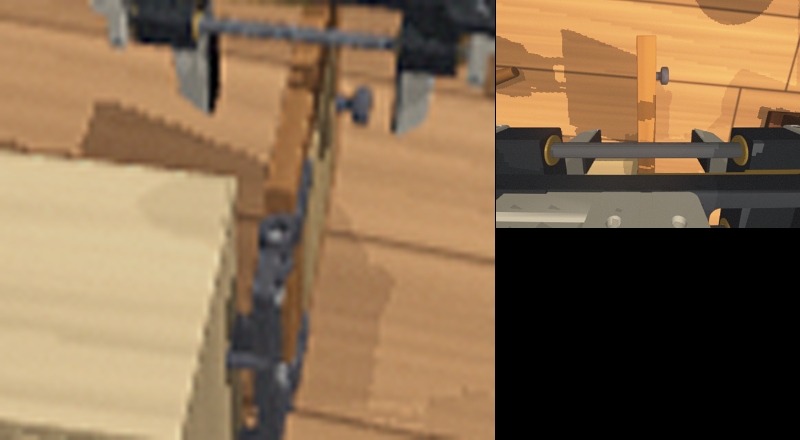

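Run:
```python
from h import *
P=np.array([531.3,-6.2]);th=.086;R=np.array([[np.cos(th),-np.sin(th)],[np.sin(th),np.cos(th)]]);r=140
def w(f,g=0):
    f=np.radians(f);n=np.array([-np.sin(f),np.cos(f)]);d=np.array([-np.cos(f),-np.sin(f)])
    return P+R@(r*d+(7+g+9.5*np.sin(f)+19*np.cos(f))*n)
print(w(0,20).round(1)); A=np.array([w(f) for f in range(0,91,5)]); 
for f,a,b in zip(range(5,95,5),A[1:],np.diff(A,axis=0)): print(f,a.round(1),b.round(1))
```

```text
[387.9  27.6]
5 [388.8  -4. ] [ -0.8 -11.7]
10 [389.  -15.8] [  0.2 -11.8]
15 [390.2 -27.8] [  1.2 -11.9]
20 [392.5 -39.7] [  2.3 -12. ]
25 [395.9 -51.6] [  3.4 -11.9]
30 [400.4 -63.2] [  4.5 -11.7]
35 [406.  -74.6] [  5.6 -11.3]
40 [412.6 -85.5] [  6.7 -10.9]
45 [420.4 -95.9] [  7.8 -10.4]
50 [ 429.2 -105.6] [ 8.8 -9.7]
55 [ 438.9 -114.5] [ 9.7 -8.9]
60 [ 449.6 -122.5] [10.7 -8. ]
65 [ 461.  -129.6] [11.5 -7.1]
70 [ 473.2 -135.6] [12.2 -6. ]
75 [ 486.  -140.4] [12.8 -4.8]
80 [ 499.3 -143.9] [13.3 -3.6]
85 [ 513.  -146.2] [13.7 -2.3]
90 [ 526.9 -147.1] [13.9 -0.9]
```

Emit:
carry_out([
  {"tx": 0,"ty": 0,"tz": 10,"rx": 0,"ry": 0,"rz": 0},
  {"tx": 0,"ty": 0,"tz": 20,"rx": 0,"ry": 0,"rz": 0},
  {"tx": 0,"ty": 0,"tz": 20,"rx": 0,"ry": 0,"rz": 0},
  {"tx": 0,"ty": 0,"tz": 15,"rx": 0,"ry": 0,"rz": 0},
  {"tx": 0,"ty": 0,"tz": 0,"rx": 0,"ry": 0,"rz": 0},
])

```text
time: 15.05
tool_pos: [435.6, -14.7, 225.5]
tcp_rot: [-3.14, 0.005, -3.056]
contact_force: [0.8, 0.2, -0.1]
grip_width: 91.9
finger_force: 0.0
```

Emit:
carry_out([
  {"tx": -8,"ty": 8,"tz": 0,"rx": 0,"ry": 0,"rz": 0},
  {"tx": -15,"ty": 15,"tz": 0,"rx": 0,"ry": 0,"rz": 0},
  {"tx": -15,"ty": 15,"tz": 0,"rx": 0,"ry": 0,"rz": 0},
  {"tx": -8,"ty": 8,"tz": 0,"rx": 0,"ry": 0,"rz": 0},
  {"tx": 0,"ty": 0,"tz": 0,"rx": 0,"ry": 0,"rz": 0},
  {"tx": 0,"ty": 0,"tz": 0,"rx": 0,"ry": 0,"rz": 0},
  {"tx": 0,"ty": 0,"tz": 0,"rx": 0,"ry": 0,"rz": 0},
  {"tx": 0,"ty": 0,"tz": 0,"rx": 0,"ry": 0,"rz": 0},
  {"tx": 0,"ty": 0,"tz": 0,"rx": 0,"ry": 0,"rz": 0},
  {"tx": 0,"ty": 0,"tz": 0,"rx": 0,"ry": 0,"rz": 0},
  {"tx": 0,"ty": 0,"tz": 0,"rx": 0,"ry": 0,"rz": 0},
  {"tx": 0,"ty": 0,"tz": 0,"rx": 0,"ry": 0,"rz": 0},
], gripper=1)

```text
time: 16.25
tool_pos: [388.4, 31.5, 223.0]
tcp_rot: [3.142, -0.0, -3.056]
contact_force: [0.2, -0.6, 1.0]
grip_width: 2.2
finger_force: 0.0
```

Emit:
carry_out([
  {"tx": 0,"ty": 0,"tz": -8,"rx": 0,"ry": 0,"rz": 0},
  {"tx": 0,"ty": 0,"tz": -15,"rx": 0,"ry": 0,"rz": 0},
  {"tx": 0,"ty": 0,"tz": -15,"rx": 0,"ry": 0,"rz": 0},
  {"tx": 0,"ty": 0,"tz": -15,"rx": 0,"ry": 0,"rz": 0},
  {"tx": 0,"ty": 0,"tz": -5,"rx": 0,"ry": 0,"rz": 0},
  {"tx": 0,"ty": 0,"tz": 0,"rx": 0,"ry": 0,"rz": 0},
  {"tx": 0,"ty": 0,"tz": 0,"rx": 0,"ry": 0,"rz": 0},
])

```text
time: 16.95
tool_pos: [388.7, 31.5, 165.4]
tcp_rot: [-3.142, 0.0, -3.056]
contact_force: [0.0, -0.8, 0.4]
grip_width: 0.3
finger_force: 0.0
```

Emit:
carry_out([
  {"tx": 0,"ty": -6,"tz": 0,"rx": 0,"ry": 0,"rz": 0},
  {"tx": 0,"ty": -6,"tz": 0,"rx": 0,"ry": 0,"rz": 0},
  {"tx": 0,"ty": -6,"tz": 0,"rx": 0,"ry": 0,"rz": 0},
  {"tx": 0,"ty": -4,"tz": 0,"rx": 0,"ry": 0,"rz": 0},
  {"tx": 0,"ty": -3,"tz": 0,"rx": 0,"ry": 0,"rz": 0},
  {"tx": 0,"ty": -3,"tz": 0,"rx": 0,"ry": 0,"rz": 0},
  {"tx": 0,"ty": -3,"tz": 0,"rx": 0,"ry": 0,"rz": 0},
  {"tx": 0,"ty": -4,"tz": 0,"rx": 0,"ry": 0,"rz": 0},
  {"tx": 0.1,"ty": -4,"tz": 0,"rx": 0,"ry": 0,"rz": 0},
  {"tx": 0.1,"ty": -4,"tz": 0,"rx": 0,"ry": 0,"rz": 0},
  {"tx": 0.1,"ty": -4,"tz": 0,"rx": 0,"ry": 0,"rz": 0},
])

```text
time: 18.05
tool_pos: [388.7, -15.7, 165.0]
tcp_rot: [3.141, -0.0, -3.056]
contact_force: [-0.4, 0.4, 1.2]
grip_width: 0.6
finger_force: 0.0
```

Emit:
carry_out([
  {"tx": 0.6,"ty": -6,"tz": 0,"rx": 0,"ry": 0,"rz": 0},
  {"tx": 0.6,"ty": -6,"tz": 0,"rx": 0,"ry": 0,"rz": 0},
  {"tx": 1.2,"ty": -6,"tz": 0,"rx": 0,"ry": 0,"rz": 0},
  {"tx": 1.2,"ty": -6,"tz": 0,"rx": 0,"ry": 0,"rz": 0},
  {"tx": 1.7,"ty": -6,"tz": 0,"rx": 0,"ry": 0,"rz": 0},
  {"tx": 1.7,"ty": -6,"tz": 0,"rx": 0,"ry": 0,"rz": 0},
  {"tx": 2.2,"ty": -5.8,"tz": 0,"rx": 0,"ry": 0,"rz": 0},
  {"tx": 2.3,"ty": -5.8,"tz": 0,"rx": 0,"ry": 0,"rz": 0},
  {"tx": 2.8,"ty": -5.7,"tz": 0,"rx": 0,"ry": 0,"rz": 0},
  {"tx": 2.8,"ty": -5.6,"tz": 0,"rx": 0,"ry": 0,"rz": 0},
  {"tx": 3.3,"ty": -5.5,"tz": 0,"rx": 0,"ry": 0,"rz": 0},
  {"tx": 3.4,"ty": -5.4,"tz": 0,"rx": 0,"ry": 0,"rz": 0},
])

```text
time: 19.25
tool_pos: [412.8, -85.7, 165.0]
tcp_rot: [3.141, -0.0, -3.056]
contact_force: [-0.8, -0.0, -0.2]
grip_width: 1.0
finger_force: 0.1
```

Emit:
carry_out([
  {"tx": 3.9,"ty": -5.2,"tz": 0,"rx": 0,"ry": 0,"rz": 0},
  {"tx": 3.9,"ty": -5.2,"tz": 0,"rx": 0,"ry": 0,"rz": 0},
  {"tx": 4.4,"ty": -4.9,"tz": 0,"rx": 0,"ry": 0,"rz": 0},
  {"tx": 4.4,"ty": -4.8,"tz": 0,"rx": 0,"ry": 0,"rz": 0},
  {"tx": 4.8,"ty": -4.5,"tz": 0,"rx": 0,"ry": 0,"rz": 0},
  {"tx": 4.9,"ty": -4.4,"tz": 0,"rx": 0,"ry": 0,"rz": 0},
  {"tx": 5.3,"ty": -4,"tz": 0,"rx": 0,"ry": 0,"rz": 0},
  {"tx": 5.4,"ty": -4,"tz": 0,"rx": 0,"ry": 0,"rz": 0},
  {"tx": 5.7,"ty": -3.6,"tz": 0,"rx": 0,"ry": 0,"rz": 0},
  {"tx": 5.7,"ty": -3.5,"tz": 0,"rx": 0,"ry": 0,"rz": 0},
  {"tx": 6,"ty": -3,"tz": 0,"rx": 0,"ry": 0,"rz": 0},
  {"tx": 6,"ty": -3,"tz": 0,"rx": 0,"ry": 0,"rz": 0},
])

```text
time: 20.45
tool_pos: [473.4, -135.5, 165.0]
tcp_rot: [3.141, -0.0, -3.056]
contact_force: [-1.2, 0.0, 0.4]
grip_width: 0.0
finger_force: 0.1
```

Emit:
carry_out([
  {"tx": 4,"ty": -1.5,"tz": 0,"rx": 0,"ry": 0,"rz": 0},
  {"tx": 4,"ty": -1.5,"tz": 0,"rx": 0,"ry": 0,"rz": 0},
  {"tx": 4,"ty": -1.4,"tz": 0,"rx": 0,"ry": 0,"rz": 0},
  {"tx": 4,"ty": -1.2,"tz": 0,"rx": 0,"ry": 0,"rz": 0},
  {"tx": 4,"ty": -1.1,"tz": 0,"rx": 0,"ry": 0,"rz": 0},
  {"tx": 4,"ty": -1,"tz": 0,"rx": 0,"ry": 0,"rz": 0},
  {"tx": 4,"ty": -0.9,"tz": 0,"rx": 0,"ry": 0,"rz": 0},
  {"tx": 4,"ty": -0.8,"tz": 0,"rx": 0,"ry": 0,"rz": 0},
  {"tx": 3,"ty": -0.7,"tz": 0,"rx": 0,"ry": 0,"rz": 0},
  {"tx": 2,"ty": -0.4,"tz": 0,"rx": 0,"ry": 0,"rz": 0},
  {"tx": 2,"ty": -0.3,"tz": 0,"rx": 0,"ry": 0,"rz": 0},
])

```text
time: 21.55
tool_pos: [512.0, -146.1, 165.0]
tcp_rot: [3.141, -0.0, -3.056]
contact_force: [-0.5, -0.1, -0.4]
grip_width: 0.6
finger_force: 0.1
```

Emit:
carry_out([
  {"tx": 2,"ty": -0.2,"tz": 0,"rx": 0,"ry": 0,"rz": 0},
  {"tx": 2,"ty": -0.2,"tz": 0,"rx": 0,"ry": 0,"rz": 0},
  {"tx": 2,"ty": -0.2,"tz": 0,"rx": 0,"ry": 0,"rz": 0},
  {"tx": 1.5,"ty": -0.1,"tz": 0,"rx": 0,"ry": 0,"rz": 0},
  {"tx": 1.5,"ty": -0.1,"tz": 0,"rx": 0,"ry": 0,"rz": 0},
  {"tx": 0,"ty": 0,"tz": 0,"rx": 0,"ry": 0,"rz": 0},
])

```text
time: 22.15
tool_pos: [521.1, -146.9, 165.0]
tcp_rot: [3.142, 0.0, -3.056]
contact_force: [-0.3, 0.4, -0.0]
grip_width: 0.6
finger_force: 0.1
```

Emit:
carry_out([
  {"tx": 0.8,"ty": 0,"tz": 0,"rx": 0,"ry": 0,"rz": 0},
  {"tx": 0.8,"ty": 0,"tz": 0,"rx": 0,"ry": 0,"rz": 0},
  {"tx": 0.8,"ty": 0,"tz": 0,"rx": 0,"ry": 0,"rz": 0},
  {"tx": 0,"ty": 0,"tz": 0,"rx": 0,"ry": 0,"rz": 0},
  {"tx": 0,"ty": 0,"tz": 0,"rx": 0,"ry": 0,"rz": 0},
])

```text
time: 22.65
tool_pos: [523.3, -146.9, 165.0]
tcp_rot: [3.141, -0.0, -3.056]
contact_force: [-0.8, -0.1, 0.0]
grip_width: 0.4
finger_force: 0.1
```

Emit:
carry_out([
  {"tx": 0.8,"ty": 0,"tz": 0,"rx": 0,"ry": 0,"rz": 0},
  {"tx": 0.8,"ty": 0,"tz": 0,"rx": 0,"ry": 0,"rz": 0},
  {"tx": 0,"ty": 0,"tz": 0,"rx": 0,"ry": 0,"rz": 0},
  {"tx": 0,"ty": 0,"tz": 0,"rx": 0,"ry": 0,"rz": 0},
])

```text
time: 23.05
tool_pos: [524.9, -146.9, 165.1]
tcp_rot: [3.142, 0.0, -3.056]
contact_force: [-0.1, -0.0, -0.5]
grip_width: 0.4
finger_force: 0.1
```

Emit:
carry_out([
  {"tx": -3,"ty": 0,"tz": 0,"rx": 0,"ry": 0,"rz": 0},
  {"tx": -10,"ty": 0,"tz": 0,"rx": 0,"ry": 0,"rz": 0},
  {"tx": -25,"ty": 0,"tz": 0,"rx": 0,"ry": 0,"rz": 0},
  {"tx": -25,"ty": 0,"tz": 5,"rx": 0,"ry": 0,"rz": 0},
  {"tx": -25,"ty": 10,"tz": 20,"rx": 0,"ry": 0,"rz": 0},
  {"tx": -10,"ty": 30,"tz": 20,"rx": 0,"ry": 0,"rz": 0},
  {"tx": 0,"ty": 40,"tz": 15,"rx": 0,"ry": 0,"rz": 0},
  {"tx": 0,"ty": 40,"tz": 0,"rx": 0,"ry": 0,"rz": 0},
  {"tx": 0,"ty": 40,"tz": 0,"rx": 0,"ry": 0,"rz": 0},
  {"tx": 0,"ty": 40,"tz": 0,"rx": 0,"ry": 0,"rz": 0},
  {"tx": 0,"ty": 40,"tz": 0,"rx": 0,"ry": 0,"rz": 0},
  {"tx": 0,"ty": 30,"tz": 0,"rx": 0,"ry": 0,"rz": 0},
])

```text
time: 24.25
tool_pos: [425.8, 124.9, 225.2]
tcp_rot: [3.141, 0.0, -3.055]
contact_force: [-0.1, -0.6, -0.4]
grip_width: 0.0
finger_force: 0.0
```

Emit:
carry_out([
  {"tx": 0,"ty": 30,"tz": 0,"rx": 0,"ry": 0,"rz": 0},
  {"tx": 0,"ty": 10,"tz": 0,"rx": 0,"ry": 0,"rz": 0},
  {"tx": 0,"ty": 0,"tz": 0,"rx": 0,"ry": 0,"rz": 0},
  {"tx": 0,"ty": 0,"tz": 0,"rx": 0,"ry": 0,"rz": 0},
])

```text
time: 24.65
tool_pos: [426.6, 162.2, 225.0]
tcp_rot: [-3.141, -0.0, -3.056]
contact_force: [0.1, -0.4, -0.0]
grip_width: 0.4
finger_force: 0.0
```

Run:
```python
from h import *
a=save("top","pics/t5.png"); o=bot.get_obs(); print(o["tool_pos"],o["contact_force"])
cm=bot.camera_model("top")
P=np.array([531.3,-6.2]);th=.086;R=np.array([[np.cos(th),-np.sin(th)],[np.sin(th),np.cos(th)]])
for ang in (90,80): 
    f=np.radians(ang); n=np.array([-np.sin(f),np.cos(f)]);d=np.array([-np.cos(f),-np.sin(f)])
    pts=[np.r_[P+R@(r*d+7*n),z] for r,z in((10,195),(185,195),(185,30),(10,30))]; print(ang,((proj(cm,pts)+.5-[250,140])*[7,7]).round().tolist())
cv2.imwrite('pics/c7.png',cv2.resize(a[140:225,250:360],None,fx=7,fy=7,interpolation=cv2.INTER_CUBIC)[:,:,::-1])
```

```text
[426.79263639 161.94733548 225.01507304] [-0.2013921  -0.75238004 -1.47038268]
90 [[164.0, 495.0], [656.0, 431.0], [573.0, 509.0], [150.0, 563.0]]
80 [[160.0, 500.0], [661.0, 522.0], [576.0, 587.0], [147.0, 568.0]]
```

View pics/c7.png

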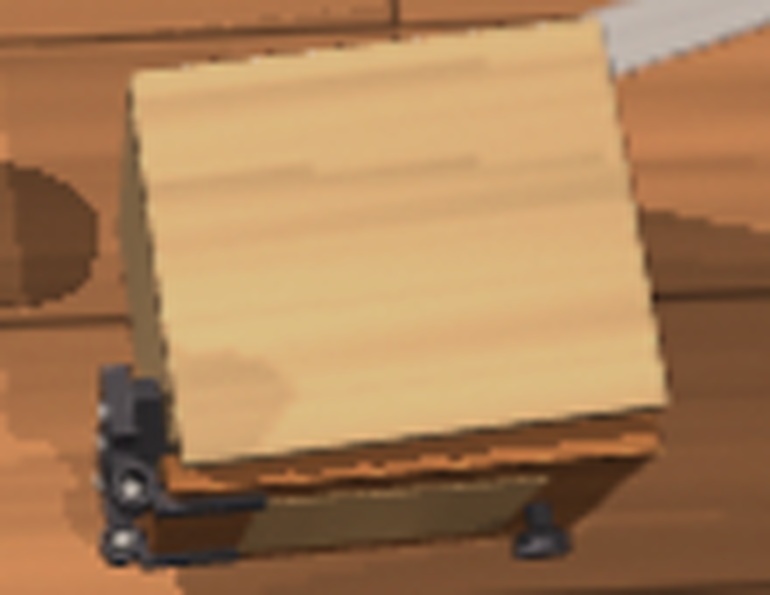

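```bash
python3 -c "
from plant import bot
print(bot.close_job())"
```

```text
the job is handed in; nothing more can be done
None
```

I seated the door fully home on both pins, swung it shut to about 2° short of parallel with the cabinet front, and let go, then handed the job in after about 25 s of the 72 s. The hand-in returned no verdict.

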